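Hold a dry-goods dispenser's sprung gate open at its portion marker

TASK

The wooden pepper mill is standing in the way of the kitchen dispenser's sliding gate: with the gate still shut, clear the mill away and stand it upright and free on the round cork trivet. Then pull the spring-return gate, which has an upright white handle, out until the crossbar on the gate lines up with the two fins of the marker clip on its rails, hold it there for three seconds or more, and finish still holding it there with the fingers, since it springs shut if let go. Do not tip the mill over, and leave the bowl, the mug and the spice jar where they are.

Things in the scene. Friction and masses are not known exactly. Their poses are not given: they have to be found in the camera images.
- dispenser: Fixed dry-goods dispenser: white base plate and two side columns, white block and steel hopper with black lid, 150 x 170 mm in plan, 324 mm tall. Origin at the centre of its underside, on the worktop; its own -x axis points out of its front, the way the gate pulls; its y axis lies across the gate, its z up. The front faces of hopper and block lie at about x = -70 mm; two aluminium guide rails (8 mm wide at y = +-30 mm, top at z = 96 mm) run on from there to x = -168 mm.
- gate: The dispenser's sliding gate: a steel strip 48 mm wide and 5 mm thick (top at z = 95 mm) between the rails, with a crossbar on it and an upright white handle at its outer end. Its origin coincides with the dispenser's origin when shut (axes parallel) and moves along the dispenser's -x by as much as the gate is pulled out, 0 to 95 mm. A spring shuts it at about 3 N plus 0.1 N per mm pulled (7 to 10 N at the marker); let go, it slides shut.
- gate_handle (a point): Point to grip on the gate's upright white handle, which is a bar 16 mm thick (along the dispenser's x), 26 mm wide (along its y), from z = 94 to 156 mm; the point lies on the bar's axis at z = 135 mm, 187 mm in front of the dispenser's origin when shut. Reach it from above, pinching across the dispenser's y; there is 109 mm between bar and hopper when shut. Moves with the gate; axes as the dispenser's.
- gate_pointer (a point): Centre of the black crossbar on top of the gate, 70 mm long across the gate (dispenser's y), 6 mm wide and 6 mm tall, at z = 100 mm, 105 mm behind the handle point. Shut, it is close in front of the hopper block. Moves with the gate; axes as the dispenser's.
- marker: The portion mark: an aluminium clip fixed across under the rails, with a black upright fin at either side, in line with each other (y = +-41 to +-59 mm, 6 mm thick along x, fin tops at z = 104 mm). Origin midway between the fins at z = 98 mm; axes as the dispenser's. It sits 40 to 70 mm in front of the shut gate's crossbar, elsewhere each time; the gate is at the mark when the crossbar's centre has the same dispenser x as this origin.
- mill: Wooden pepper mill, 174 mm tall, 0.18 to 0.35 kg, standing loose in front of the gate's handle in its path (24 to 34 mm between them). Round foot 56 mm across, waist 40 mm, straight body 48 mm across between 80 and 155 mm height (grip it there, about 130 mm up, from above, pinching across the dispenser's y so as to miss the handle), small finial at the top. Origin at the centre of its underside, z up along the mill; its yaw means nothing.
- trivet: Fixed round cork trivet, 130 mm across and 6 mm thick, lying on the worktop to the left. Origin at the centre of its underside, on the worktop.
- bowl: Bystander: white bowl, 100 mm across, 45 mm tall, standing on the dispenser's base under the outlet. Origin at the centre of its underside.
- mug: Bystander: white mug, 76 mm across, 85 mm tall, with a handle, on the worktop beyond the trivet, at the left. Origin at the centre of its underside.
- jar: Bystander: spice jar, 46 mm across, 100 mm tall, on the worktop on the far side. Origin at the centre of its underside.

How it is judged:
On the way, in this order (a step that is already met when the one before it is completed fails the run):
1. with the gate shut, the mill stands upright and released on the trivet (horizontal distance between mill and trivet below 0.038 m and angle between mill's own z axis and vertical below 0.1 rad and height (world z) of mill between 0.003 and 0.01 m and contact force between the fingers and mill below 0.2 N and linear speed of mill below 0.03 m/s and x of gate in the frame of dispenser above -0.012 m), for 0.2 s.
2. the gate's crossbar is held at the marker by the fingers for 2.5 s (x of gate_pointer in the frame of marker between -0.006 and 0.006 m and linear speed of gate below 0.02 m/s and contact force between the fingers and gate above 2 N), for 2.5 s.
At the end, for the whole second after the job is handed in: The gate's crossbar stands within 6 mm of the marker (along the pull), still, held there by the fingers (over 2 N on the gate), while the mill stands upright and released with its whole foot on the trivet (within 38 mm of its centre) (all of step 2 and horizontal distance between mill and trivet below 0.038 m and angle between mill's own z axis and vertical below 0.1 rad and height (world z) of mill between 0.003 and 0.01 m and contact force between the fingers and mill below 0.2 N and linear speed of mill below 0.03 m/s); the arm keeps its last pose, push and grip.
It fails at once if the mill is tipped over (angle between mill's own z axis and vertical above 0.8 rad).
It fails at once if the bowl is disturbed (moved over 30 mm or tipped) (distance of bowl from where it was at the start of the episode above 0.03 m or angle between bowl's own z axis and vertical above 0.5 rad).
It fails at once if the mug is disturbed (moved over 30 mm or tipped) (distance of mug from where it was at the start of the episode above 0.03 m or angle between mug's own z axis and vertical above 0.5 rad).
It fails at once if the jar is disturbed (moved over 30 mm or tipped) (distance of jar from where it was at the start of the episode above 0.03 m or angle between jar's own z axis and vertical above 0.5 rad).
It also fails if it takes over 61 s, if anything falls off the work surface, if the arm or the gripper's body presses on something with over 40 N, if the wrist force passes 120 N, or if a joint passes its speed limit or range.

ROBOT

A 7-joint arm with a two-finger parallel gripper is mounted at the origin on the work surface. World frame = base frame: x ahead of the robot, y to its left, z up, the work surface at z = 0. Lengths are in m, angles in rad, forces in N, time in s.
With the tool pointing down it reaches from about 0.425 to 0.925 m from the base axis. Payload 6.8 kg.
Tool frame: the origin (TCP) lies midway between the tips of the shut fingers; the grasp point (between the pads) lies r.grip_point_offset behind it (r.grip_point_offset is the distance from the TCP to the grasp point, in m); z points along the fingers, y is the direction in which the jaws open and shut (so a half turn about z gives the same grasp; the last joint's range is limited). The gripper opens to 85 mm and grips with 20 to 120 N. Pads are 22 mm wide; open, the fingers measure 114 mm over their backs; the gripper's body (76 mm by 85 mm) begins 54 mm behind the grasp point. The pads swing forward as they close: fully open they stand 13 mm farther back than shut.
Start: joints at [-1.416, 0.477, 0.022, 1.555, -0.011, 1.109, -0.083], TCP at [0.175, 0.652, 0.231] pointing down, gripper open.
Joint ranges: [-2.96, 2.96], [-0.34, 2.1], [-1.41, 1.46], [0.24, 2.44], [-1.37, 4.51], [0.17, 1.92], [-2.96, 2.96]. Speed limits (rad/s): [2.39, 2.39, 3.14, 3.14, 3.14, 3.14, 3.14].

INTERFACE

Orientations are given as a rotation vector (axis times angle).
In Python, from bench import r gives the robot as it stands. The module is installed in compiled form; this text tells all that it offers.
- The arm moves only by the tool play_rows, never from a script. Its argument "deltas" is a list of rows, each a list of 3 entries, a list of its own where there are three numbers: the finger opening in mm, from 0 to 85.4, then the shift along the tool's x, y, z in mm, then the turn, a rotation vector about the tool's x, y, z in rad. A call has 1 to 8 rows; each row is the pose to reach, as a shift and turn from the pose measured when the call began, along the tool's axes at that moment; what a row does not reach only later rows make up. A row lasts 1/8 s, in which the tool goes at most 62.5 mm and 10.7 degrees, less where a joint would pass 70% of its speed; a pose out of reach is approached as far as the arm can. A call with a gripper value outside its range is refused whole. The fingers move at their own pace and stop on an object; "squeeze" is the grip in N (left out, the last holds). Time passes only in rows, so rows that repeat a pose let the fingers close. It gives the time, the measured TCP pose, the force and the opening at its end, in the units of the state.
- r.get_obs(): the state, without advancing time (a new reading comes with each control period).
- r.grab_frame(name): name is "scene" or "top" or "wrist"; returns (picture, depth): 420x560x3 uint8, red, green, blue; 420x560 float32, m along the optical axis (not along the pixel's ray), 0 where there is no reading.
- r.camera_model(name): a dict with "mtx" (3x3 intrinsics, pixels), "rvec" (rotation vector, rad) and "tvec" (3), from world to camera coordinates, as OpenCV has them; the wrist camera has in their place "T_tool_cam" (4x4, takes a point from camera to tool coordinates, whose origin is the TCP and whose axes are the flange's). Camera axes: x right, y down, z forward; pixel columns grow to the right and rows downward; lengths in m; the calibration is good to about 2 mm. The wrist camera is an equidistant fisheye: a pixel r from the principal point sees the ray r / f radians off the axis. A picture is of the moment at which its call begins: read the wrist's pose just before it. camera_model takes no time and is no camera call.
- r.hand_in(): hands the job in, once; it reports no verdict.
The state is a dict: "clock": time; "joints": joint angles; "qvel": joint speeds; "tau": joint torques, N m; "tcp_pos": TCP position; "orientation": TCP orientation; "contact_force": force on the tool from outside, world axes, zero at the start; "moment": the same for the moment, N m; "grip_width": finger opening in m.
Only numpy, scipy, OpenCV 4.12 (cv2) and the standard library are available. Lean on these libraries where they do the work, as an engineer would, in place of code of your own. Each camera call takes 0.05 s, during which the arm holds its last target. There are 200 camera calls.

## Working session

There is one attempt and no reset: what is moved stays moved. The work goes in short steps, Python scripts to look and compute and a tool call to move; the robot and the scene stay as the last step left them, time stands still between calls to the robot, and variables do not carry over. Pictures are saved under pics/ and viewed, about 8 in all and at most 12, crops included, and the job is handed in when it is done.

Besides the shell and the picture viewer there is one more tool, called after ">>>" by a JSON object that holds its "fn" and its "kwargs". play_rows: Moves the arm, as the interface text tells. Its arguments: {"type":"object","properties":{"deltas":{"type":"array"},"squeeze":{"type":"number"}},"required":["deltas"]}

```bash
mkdir -p pics
python3 - <<'E'
from bench import r
import cv2,numpy as np
print(r.get_obs(), r.grip_point_offset)
for n in("scene","top"):
    p,d=r.grab_frame(n); cv2.imwrite(f"pics/{n}0.png",p[:,:,::-1]); np.savez(f"{n}0.npz",p=p,d=d)
    print(n,r.camera_model(n))
print(r.camera_model("wrist"))
E
```

```text
{'clock': 0.0, 'joints': array([-1.41610186,  0.47780179,  0.02235399,  1.55646538, -0.01148731,
        1.10931675, -0.08309159]), 'qvel': array([-1.96610692e-03, -2.13805912e-03,  9.52983639e-05, -2.55590777e-04,
        2.77555583e-04, -5.55848721e-04, -5.23438926e-04]), 'tau': array([-1.51179916e-04, -5.96462345e+01,  1.60774235e+00, -2.81192529e+01,
        1.25378167e-02,  9.33478499e-03, -3.80357719e-06]), 'tcp_pos': array([0.17522212, 0.65123385, 0.230319  ]), 'orientation': array([-4.11562496e-01, -3.11442790e+00,  2.92283980e-03]), 'contact_force': array([ 0.07290031, -0.04961353, -0.96158647]), 'moment': array([-0.00848997, -0.04174584,  0.02156806]), 'grip_width': 0.08570619575603465} 0.0187
scene {'mtx': array([[392.39755542,   0.        , 281.76641924],
       [  0.        , 392.39755542, 208.24105822],
       [  0.        ,   0.        ,   1.        ]]), 'rvec': array([ 1.36008655,  2.6332166 , -0.44405721]), 'tvec': array([ 0.27408913, -0.48054314,  1.28605696])}
top {'mtx': array([[480.22237166,   0.        , 284.33793514],
       [  0.        , 480.22237166, 197.17511471],
       [  0.        ,   0.        ,   1.        ]]), 'rvec': array([ 2.1536362 , -2.12963253,  0.17876509]), 'tvec': array([0.07821357, 0.60163403, 1.00386349])}
{'mtx': array([[325.1922621 ,   0.        , 277.33372874],
       [  0.        , 325.1922621 , 205.96431098],
       [  0.        ,   0.        ,   1.        ]]), 'T_tool_cam': array([[-6.43005816e-04, -9.55520644e-01, -2.94923525e-01,
         7.60017340e-02],
       [ 9.99999631e-01, -7.82215915e-04,  3.54050684e-04,
        -1.05048441e-03],
       [-5.68996613e-04, -2.94923188e-01,  9.55520795e-01,
        -1.42550511e-01],
       [ 0.00000000e+00,  0.00000000e+00,  0.00000000e+00,
         1.00000000e+00]])}
```

View pics/scene0.png

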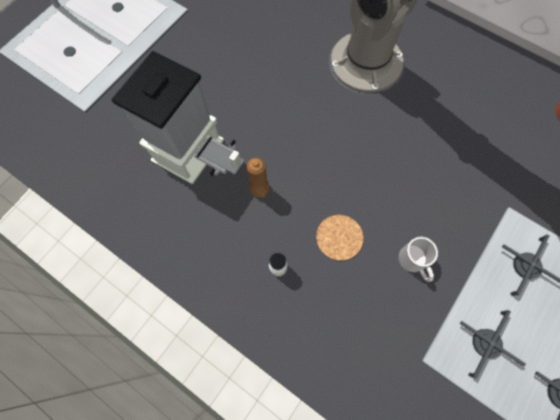

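View pics/top0.png

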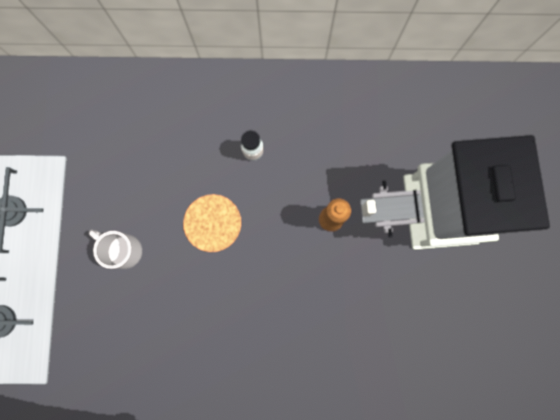

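The scene view shows the dispenser with its gate handle at about (235,158), the mill at (257,178), trivet (340,237), mug (420,255) and jar (278,264). The top view shows the handle at (371,207), mill head (339,211), trivet (212,223), and fins (384,186) and (390,232).

```bash
cat > h.py <<'E'
import numpy as np,cv2
from bench import r
def ray(n,uv,z):
    m=r.camera_model(n);R=cv2.Rodrigues(m["rvec"])[0];t=m["tvec"]
    c=-R.T@t
    d=np.c_[cv2.undistortPoints(np.float64(uv).reshape(-1,1,2),m["mtx"],None)[:,0],np.ones(len(np.reshape(uv,(-1,2))))]@R
    return c+d*((z-c[2])/d[:,2])[:,None]
def cloud(n,d):
    m=r.camera_model(n);R=cv2.Rodrigues(m["rvec"])[0];K=m["mtx"]
    v,u=np.indices(d.shape)
    P=np.stack([(u-K[0,2])/K[0,0]*d,(v-K[1,2])/K[1,1]*d,d],-1)-m["tvec"]
    return P@R
E
python3 - <<'E'
from h import *
f=np.load("top0.npz");p,d=f["p"],f["d"];W=cloud("top",d);np.set_printoptions(precision=4,suppress=True)
hsv=cv2.cvtColor(p,cv2.COLOR_RGB2HSV)
o=((hsv[...,0]<25)&(hsv[...,1]>110)&(hsv[...,2]>60)).astype(np.uint8)
n,l,s,c=cv2.connectedComponentsWithStats(o)
for i in range(1,n):
    if s[i,4]>80:
        q=W[l==i]; print(s[i],c[i],"trivet ray",ray("top",c[i],.006),"zmax",q[:,2].max(),np.median(q,0))
        for a,b in((.13,.153),(.157,.2)):
            k=q[(q[:,2]>a)&(q[:,2]<b)]
            if len(k): print(a,len(k),k.mean(0),k.min(0),k.max(0))
# handle top
u,v=np.meshgrid(range(560),range(420))
reg=(u>355)&(u<430)&(v>170)&(v<245)
k=reg&(abs(W[...,2]-.156)<.006)&(u<400);print("handle",k.sum(),W[k].mean(0),W[k].min(0),W[k].max(0))
dark=reg&(p.max(2)<45)
n,l,s,c=cv2.connectedComponentsWithStats(dark.astype(np.uint8))
for i in range(1,n):
    if s[i,4]>8: print(s[i],c[i],np.median(W[l==i],0),ray("top",c[i],.103))
k=reg&(abs(W[...,2]-.095)<.006);print("gate/rails",k.sum());
print(W[208,380:425,2])
# side rail edges direction: PCA
q=W[k];q=q-q.mean(0);print(np.linalg.svd(q[:,:2],full_matrices=False)[2])
cv2.imwrite("pics/c1.png",cv2.resize(p[160:260,310:440,::-1],None,fx=6,fy=6,interpolation=cv2.INTER_CUBIC))
E
```

```text
[ 183  195   58   57 2201] [211.8092 222.8387] trivet ray [[0.5469 0.2477 0.006 ]] zmax 1.0859418636006122 [0.5468 0.2473 0.005 ]
[319 199  32  32 725] [334.7021 214.3834] trivet ray [[ 0.5693 -0.0299  0.006 ]] zmax 1.0859418636006122 [ 0.5522 -0.0146  0.1576]
0.13 47 [ 0.5456 -0.0093  0.1443] [ 0.5349 -0.0438  0.1326] [0.5797 0.0033 0.1529]
0.157 375 [ 0.5575 -0.0199  0.1642] [ 0.5373 -0.0428  0.157 ] [0.5787 0.0023 0.1758]
handle 107 [ 0.5665 -0.0843  0.1545] [ 0.5541 -0.0929  0.15  ] [ 0.5806 -0.0766  0.1595]
[383 181   3   6  14] [384.     183.2143] [ 0.624  -0.1222  0.1033] [[ 0.6238 -0.1223  0.103 ]]
[389 231   3   5  10] [389.7 233.3] [ 0.5189 -0.132   0.1032] [[ 0.5193 -0.1317  0.103 ]]
gate/rails 1616
[0.0974 0.0954 0.0937 0.0946 0.0962 0.0913 0.0965 0.0943 0.0959 0.0942
 0.0916 0.0952 0.0982 0.0932 0.0956 0.0973 0.093  0.0952 0.0952 0.0963
 0.0959 0.092  0.0944 0.0936 0.094  0.0921 0.094  0.0959 0.0958 0.0951
 0.0931 0.0927 0.0961 0.0911 0.0968 0.0989 0.1024 0.1017 0.1008 0.0962
 0.0955 0.0957 0.0914 0.1036 0.1095]
[[-0.1372  0.9905]
 [ 0.9905  0.1372]]
```

View pics/c1.png

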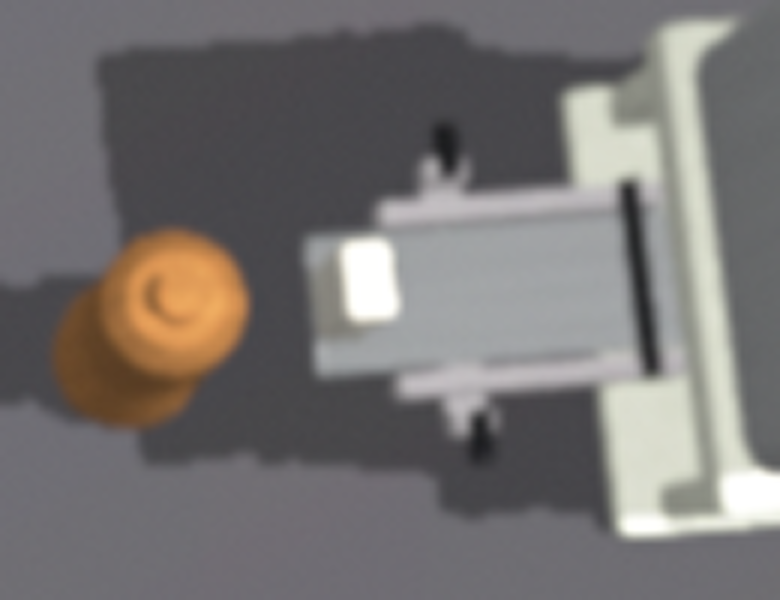

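Run:
```python
from h import *
np.set_printoptions(precision=4,suppress=True)
c=lambda a:np.array(a)/6+[310,160]-.4
F=ray("top",c([[447,148],[481,437]]),.104);B=ray("top",c([[628,182],[652,375]]),.103)
H=ray("top",c([[370,280]]),.156)[0]
print(F,B,H)
for a in(F,B):
    v=a[0]-a[1];print(np.hypot(*v[:2]),np.degrees(np.arctan2(v[1],v[0])))
R=ray("top",c([[380,203],[560,194]]),.096);R2=ray("top",c([[400,392],[600,375]]),.096)
for a in (R,R2):
    v=a[0]-a[1];print("rail",np.degrees(np.arctan2(-v[0],v[1])))
pull=B.mean(0)-H;print("B->H",pull,"ang",np.degrees(np.arctan2(pull[0],-pull[1])))
print("finial",ray("top",c([[175,295]]),.174), "head", ray("top",c([[178,303]]),.155))
u=F.mean(0)-B.mean(0);print("travel",u)
m=np.load("scene0.npz")
from bench import r
import cv2
p=m["p"];hsv=cv2.cvtColor(p,cv2.COLOR_RGB2HSV)
W=cloud("scene",m["d"])
vv,uu=np.indices(p.shape[:2])
o=(hsv[...,0]<25)&(hsv[...,1]>100)&(uu>240)&(uu<275)&(vv>150)&(vv<205)
q=W[o];
for a,b in((.09,.12),(.12,.15),(.155,.18)):
    k=q[(q[:,2]>a)&(q[:,2]<b)];print(len(k),k.mean(0),k.min(0),k.max(0))
from scipy.spatial.transform import Rotation as Ro
s=r.get_obs();print(Ro.from_rotvec(s["orientation"]).as_matrix())
```

```text
[[ 0.6214 -0.1223  0.104 ]
 [ 0.521  -0.1316  0.104 ]] [[ 0.6103 -0.1851  0.103 ]
 [ 0.5431 -0.1912  0.103 ]] [ 0.5673 -0.0848  0.156 ]
0.10080094594843628 5.341244083353415
0.06750482189928572 5.164288301918895
rail 3.576958694443455
rail 5.507283421332437
B->H [ 0.0094 -0.1034 -0.053 ] ang 5.196792771227426
finial [[ 0.5591 -0.0189  0.174 ]] head [[ 0.5591 -0.0221  0.155 ]]
travel [-0.0055  0.0612  0.001 ]
75 [ 0.5748 -0.0034  0.1059] [ 0.5539 -0.0255  0.09  ] [0.5857 0.0065 0.1199]
73 [ 0.5753 -0.004   0.1351] [ 0.5527 -0.0248  0.1202] [0.5856 0.0058 0.1495]
241 [ 0.5644 -0.0145  0.1644] [ 0.5408 -0.0375  0.1555] [0.5849 0.0065 0.1776]
[[-0.9657  0.2598 -0.0003]
 [ 0.2598  0.9657 -0.0017]
 [-0.0002 -0.0017 -1.    ]]
```

Crop 3: the handle top is at crop (370,280), the crossbar ends at (628,182) and (652,375), and the fins at (447,148) and (481,437). Bar length, fin spacing and the handle-to-bar distance match the given sizes. The pull axis is about (-0.0915, 0.996), travel is about 61 mm, and the mill is near (0.56, -0.02), which leaves about a 29 mm gap. Next I move above the mill.

>>> {"fn": "play_rows", "kwargs": {"deltas": [[85, [-68, -68, -4], [0, 0, 0.15]], [85, [-136, -136, -8], [0, 0, 0.3]], [85, [-180, -180, -12], [0, 0, 0.45]], [85, [-224, -224, -15], [0, 0, 0.6]], [85, [-268, -268, -18], [0, 0, 0.75]], [85, [-312, -312, -21], [0, 0, 0.9]], [85, [-356, -356, -24], [0, 0, 1.05]], [85, [-400, -400, -27], [0, 0, 1.217]]], "squeeze": 60}}

```text
clock: 1.1
tcp_pos: [0.4249, 0.217, 0.2549]
orientation: [2.123, 2.314, -0.002]
contact_force: [0.3, 1.6, 0.9]
grip_width: 0.0852
```

```bash
cat >> h.py <<'E'
from scipy.spatial.transform import Rotation as Ro
PULL=np.array([-.0915,.9958,0]);LAT=np.array([.9958,.0915,0])
def togo(x,y,z):
    s=r.get_obs();T=Ro.from_rotvec(s["orientation"]).as_matrix()
    G=np.c_[PULL,LAT,[0,0,-1]]
    print("t",s["clock"],"tcp",s["tcp_pos"].round(4),"w",round(s["grip_width"],4),"F",s["contact_force"].round(1))
    print("shift mm",((T.T@(np.array([x,y,z])-s["tcp_pos"]))*1000).round(1),"turn",Ro.from_matrix(T.T@G).as_rotvec().round(4))
E
python3 -c "
from h import *
togo(.56,-.02,.26)"
```

```text
t 1.1 tcp [0.4249 0.217  0.2549] w 0.0852 F [0.3 1.6 0.9]
shift mm [-247.7  114.3   -4.8] turn [-0.0004  0.0012 -0.0056]
```

>>> {"fn": "play_rows", "kwargs": {"deltas": [[85, [-50, 23, -2], [0, 0, 0]], [85, [-100, 46, -5], [0, 0, 0]], [85, [-150, 69, -5], [0, 0, -0.003]], [85, [-200, 92, -5], [0, 0, -0.005]], [85, [-248, 114, -5], [0, 0, -0.0056]], [85, [-248, 114, -5], [0, 0, -0.0056]], [85, [-248, 114, -5], [0, 0, -0.0056]]]}}

```text
clock: 1.98
tcp_pos: [0.5592, -0.0198, 0.2596]
orientation: [-2.117, -2.32, 0.003]
contact_force: [0.0, 0.7, 0.1]
grip_width: 0.0848
```

```bash
cat >> h.py <<'E'
def wrist(name):
    s=r.get_obs();p,d=r.grab_frame("wrist");cv2.imwrite(f"pics/{name}.png",p[:,:,::-1])
    T=np.eye(4);T[:3,:3]=Ro.from_rotvec(s["orientation"]).as_matrix();T[:3,3]=s["tcp_pos"]
    np.savez(name+".npz",p=p,d=d,T=T@r.camera_model("wrist")["T_tool_cam"])
def wray(name,uv,z):
    K=r.camera_model("wrist")["mtx"];M=np.load(name+".npz")["T"]
    q=(np.float64(uv).reshape(-1,2)-K[:2,2])/K[0,0];th=np.hypot(*q.T)
    d=np.c_[q*(np.sin(th)/th)[:,None],np.cos(th)]@M[:3,:3].T;c=M[:3,3]
    return c+d*((z-c[2])/d[:,2])[:,None]
E
python3 -c "
from h import *
togo(.56,-.02,.111); wrist('w1')"
```

```text
t 1.975 tcp [ 0.5592 -0.0198  0.2596] w 0.0848 F [0.  0.7 0.1]
shift mm [-1.000e-01  1.000e+00  1.486e+02] turn [-0.0017  0.0009 -0.0001]
```

View pics/w1.png

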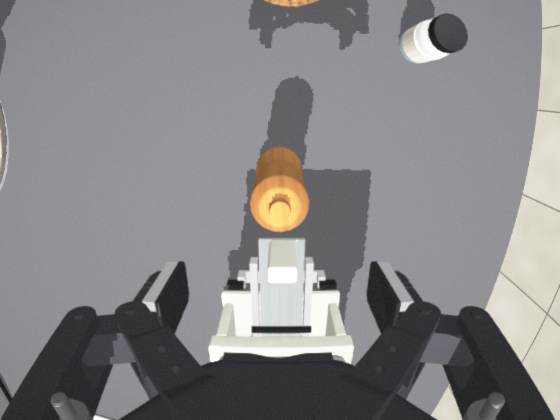

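Wrist view: finial at (280,212), handle top at about (283,258), fins at (235,285) and (327,285), crossbar at (281,329). I cross-check these positions.

```bash
python3 -c "
from h import *
np.set_printoptions(precision=4,suppress=True)
print('finial',wray('w1',[280,211],.172),'head edges',wray('w1',[[252,200],[307,200]],.15))
print('handle top corners',wray('w1',[[269,240],[298,240]],.156),wray('w1',[[271,268],[297,268]],.156))
F=wray('w1',[[235,285],[327,285]],.104);B=wray('w1',[[251,329],[311,329]],.103)
print(F,B,(F.mean(0)-B.mean(0))@PULL)
"
```

```text
finial [[ 0.5601 -0.0201  0.172 ]] head edges [[ 0.5375 -0.02    0.15  ]
 [ 0.5818 -0.0159  0.15  ]]
handle top corners [[ 0.554  -0.0511  0.156 ]
 [ 0.5778 -0.0489  0.156 ]] [[ 0.5578 -0.077   0.156 ]
 [ 0.5799 -0.075   0.156 ]]
[[ 0.5226 -0.1294  0.104 ]
 [ 0.6204 -0.1206  0.104 ]] [[ 0.5427 -0.1888  0.103 ]
 [ 0.6119 -0.1826  0.103 ]] 0.06099631552375022
```

Both views agree: mill at (0.560, -0.020), travel 61 mm. Now I descend and grip.

>>> {"fn": "play_rows", "kwargs": {"deltas": [[85, [0, 1, 40], [0, 0, 0]], [85, [0, 1, 80], [0, 0, 0]], [85, [0, 1, 115], [0, 0, 0]], [85, [0, 1, 140], [0, 0, 0]], [85, [0, 1, 149], [0, 0, 0]], [85, [0, 1, 149], [0, 0, 0]], [40, [0, 1, 149], [0, 0, 0]], [40, [0, 1, 149], [0, 0, 0]]], "squeeze": 40}}

```text
clock: 3.02
tcp_pos: [0.5606, -0.0189, 0.1117]
orientation: [2.115, 2.322, 0.0]
contact_force: [1.1, -0.6, -0.1]
grip_width: 0.0513
```

>>> {"fn": "play_rows", "kwargs": {"deltas": [[40, [0, 0, 0], [0, 0, 0]], [40, [0, 0, 0], [0, 0, 0]], [40, [0, 0, 0], [0, 0, 0]], [40, [0, 0, 0], [0, 0, 0]]]}}

```text
clock: 3.52
tcp_pos: [0.5606, -0.0188, 0.1119]
orientation: [2.115, 2.322, 0.0]
contact_force: [-0.9, 1.2, 3.5]
grip_width: 0.0472
```

```bash
python3 -c "
from h import *
togo(.547,.2475,.16)"
```

```text
t 3.525 tcp [ 0.5606 -0.0188  0.1119] w 0.0472 F [-0.9  1.2  3.5]
shift mm [266.5  11.2 -48.1] turn [0.0003 0.0001 0.0015]
```

Gripped at 47 mm. Lift, then carry at moderate speed.

>>> {"fn": "play_rows", "kwargs": {"deltas": [[40, [0, 0, -8], [0, 0, 0]], [40, [0, 0, -22], [0, 0, 0]], [40, [5, 0, -35], [0, 0, 0]], [40, [20, 1, -40], [0, 0, 0]], [40, [45, 2, -40], [0, 0, 0]], [40, [75, 3, -40], [0, 0, 0]], [40, [105, 4, -40], [0, 0, 0]], [40, [135, 5, -40], [0, 0, 0]]]}}

```text
clock: 4.53
tcp_pos: [0.5525, 0.1186, 0.152]
orientation: [-2.114, -2.324, -0.001]
contact_force: [0.3, -0.3, -2.2]
grip_width: 0.0473
```

```bash
python3 -c "
from h import *
togo(.547,.2475,.15)"
```

```text
t 4.525 tcp [0.5525 0.1186 0.152 ] w 0.0473 F [ 0.3 -0.3 -2.2]
shift mm [128.9   6.7   2.1] turn [ 0.0003 -0.0005  0.0029]
```

>>> {"fn": "play_rows", "kwargs": {"deltas": [[40, [30, 2, 0], [0, 0, 0]], [40, [60, 3, 0], [0, 0, 0]], [40, [88, 5, 0], [0, 0, 0.003]], [40, [110, 6, 0], [0, 0, 0.003]], [40, [124, 7, 0], [0, 0, 0.003]], [40, [129, 7, 5], [0, 0, 0.003]], [40, [129, 7, 15], [0, 0, 0.003]], [40, [129, 7, 24], [0, 0, 0.003]]]}}

```text
clock: 5.52
tcp_pos: [0.5472, 0.2462, 0.1271]
orientation: [-2.119, -2.319, 0.001]
contact_force: [-0.4, -0.1, -3.8]
grip_width: 0.0472
```

>>> {"fn": "play_rows", "kwargs": {"deltas": [[40, [0, 0, 0], [0, 0, 0]], [40, [0, 0, 0], [0, 0, 0]]]}}

```text
clock: 5.78
tcp_pos: [0.5474, 0.2455, 0.1271]
orientation: [2.121, 2.318, -0.002]
contact_force: [0.2, -0.8, -2.0]
grip_width: 0.0471
```

```bash
python3 -c "
from h import *
togo(.547,.2475,.119);wrist('w2')"
```

```text
t 5.775 tcp [0.5474 0.2455 0.1271] w 0.0471 F [ 0.2 -0.8 -2. ]
shift mm [ 2.1 -0.2  8. ] turn [-0.0007  0.0008 -0.0028]
```

View pics/w2.png

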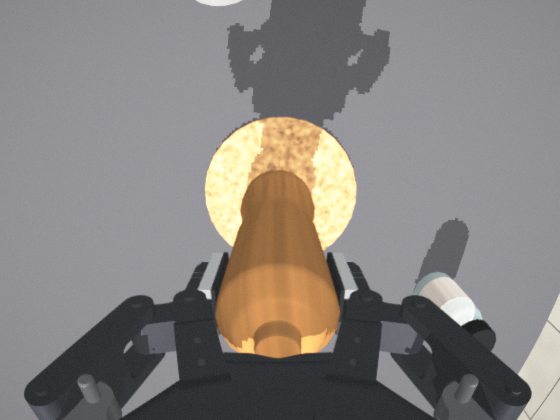

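The mill hangs upright over the trivet: foot front edge at (280,170), trivet spanning (206–356, 117–255), roughly centred. Lower and watch the force.

>>> {"fn": "play_rows", "kwargs": {"deltas": [[40, [2, 0, 3], [0, 0, 0]], [40, [2, 0, 5], [0, 0, 0]], [40, [2, 0, 7], [0, 0, 0]], [40, [2, 0, 8], [0, 0, 0]], [40, [2, 0, 8], [0, 0, 0]]]}}

```text
clock: 6.45
tcp_pos: [0.5473, 0.2477, 0.1192]
orientation: [2.12, 2.318, -0.001]
contact_force: [0.0, 0.4, -2.6]
grip_width: 0.0473
```

>>> {"fn": "play_rows", "kwargs": {"deltas": [[40, [0, 0, 1], [0, 0, 0]], [40, [0, 0, 2], [0, 0, 0]], [40, [0, 0, 2], [0, 0, 0]]]}}

```text
clock: 6.82
tcp_pos: [0.5475, 0.2478, 0.118]
orientation: [-2.12, -2.318, 0.0]
contact_force: [-1.9, -0.2, 4.5]
grip_width: 0.047
```

Contact is felt, so I release.

>>> {"fn": "play_rows", "kwargs": {"deltas": [[52, [0, 0, 0], [0, 0, 0]], [60, [0, 0, 0], [0, 0, 0]], [75, [0, 0, 0], [0, 0, 0]], [85, [0, 0, 0], [0, 0, 0]], [85, [0, 0, 0], [0, 0, 0]], [85, [0, 0, 0], [0, 0, 0]], [85, [0, 0, 0], [0, 0, 0]], [85, [0, 0, 0], [0, 0, 0]]]}}

```text
clock: 7.82
tcp_pos: [0.5475, 0.2478, 0.1179]
orientation: [-2.12, -2.318, 0.0]
contact_force: [-0.3, -0.1, 0.1]
grip_width: 0.0851
```

>>> {"fn": "play_rows", "kwargs": {"deltas": [[85, [0, 0, -15], [0, 0, 0]], [85, [0, 0, -40], [0, 0, 0]], [85, [0, 0, -75], [0, 0, 0]], [85, [0, 0, -110], [0, 0, 0]], [85, [0, 0, -140], [0, 0, 0]], [85, [0, 0, -140], [0, 0, 0]], [85, [0, 0, -140], [0, 0, 0]]]}}

```text
clock: 8.7
tcp_pos: [0.5472, 0.2477, 0.258]
orientation: [-2.12, -2.318, 0.0]
contact_force: [0.3, -1.0, -0.6]
grip_width: 0.0846
```

Run:
```python
from h import *
togo(.5673,-.0848,.26)
p,d=r.grab_frame("scene");cv2.imwrite("pics/s2.png",cv2.resize(p[120:280,190:450,::-1],None,fx=3,fy=3))
W=cloud("scene",d);k=np.hypot(W[...,0]-.547,W[...,1]-.2475)<.05
for a,b in((.02,.05),(.09,.15),(.16,.19)):
    q=W[k&(W[...,2]>a)&(W[...,2]<b)];print(len(q),q.mean(0),q.max(0))
```

```text
t 8.7 tcp [0.5472 0.2477 0.258 ] w 0.0846 F [ 0.3 -1.  -0.6]
shift mm [-333.    -9.5   -2.1] turn [-0.0004 -0.0002 -0.0026]
125 [0.56567235 0.25057299 0.03831838] [0.57678521 0.27575565 0.04996744]
132 [0.56760694 0.25097204 0.12048074] [0.5733012  0.27249627 0.14959624]
74 [0.55273861 0.25577038 0.1661233 ] [0.57189362 0.27184401 0.17443824]
```

View pics/s2.png

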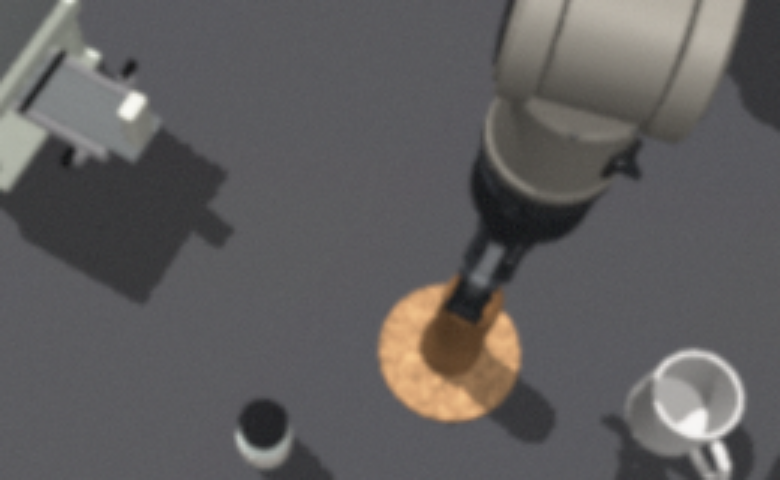

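Mill stands upright at the middle of the trivet (crop (455,350)); gate still shut, jar and mug untouched. On to above the handle.

>>> {"fn": "play_rows", "kwargs": {"deltas": [[85, [-40, -1, 0], [0, 0, 0]], [85, [-90, -2, -2], [0, 0, 0]], [85, [-140, -4, -2], [0, 0, 0]], [85, [-190, -6, -2], [0, 0, -0.0026]], [85, [-240, -7, -2], [0, 0, -0.0026]], [85, [-285, -8, -2], [0, 0, -0.0026]], [85, [-315, -9, -2], [0, 0, -0.0026]], [85, [-333, -9, -2], [0, 0, -0.0026]]]}}

```text
clock: 9.75
tcp_pos: [0.5669, -0.0866, 0.2587]
orientation: [-2.119, -2.317, 0.004]
contact_force: [1.0, 0.2, 0.3]
grip_width: 0.0851
```

>>> {"fn": "play_rows", "kwargs": {"deltas": [[85, [0, 0, 0], [0, 0, 0]], [85, [0, 0, 0], [0, 0, 0]]]}}

```text
clock: 10.0
tcp_pos: [0.5668, -0.0851, 0.2582]
orientation: [-2.116, -2.318, 0.005]
contact_force: [0.6, 0.4, 0.2]
grip_width: 0.0848
```

```bash
python3 -c "
from h import *
togo(.5678,-.0848,.1175);wrist('w3')"
```

```text
t 10.0 tcp [ 0.5668 -0.0851  0.2582] w 0.0848 F [0.6 0.4 0.2]
shift mm [  0.2   1.6 140.7] turn [-0.0041  0.     -0.0005]
```

View pics/w3.png

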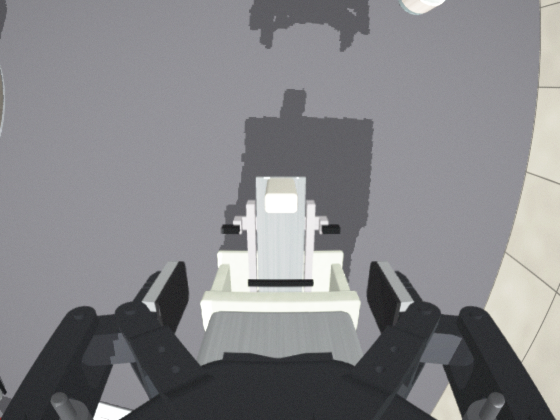

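View: handle top centred at (281,203), fins at (230,229) and (331,229), crossbar (281,283), gate shut.

```bash
python3 -c "
from h import *
np.set_printoptions(precision=4,suppress=True)
print(wray('w3',[281.5,203],.156))
F=wray('w3',[[230,229],[331,229]],.104);B=wray('w3',[[248,283],[314,283]],.103)
print(F,B,(F.mean(0)-B.mean(0))@PULL)
p=np.load('w3.npz')['p'].mean(2)
print(p[218:240,[228,232,329,333]].mean(1).round());print(p[274:292,255:307].mean(1).round())
"
```

```text
[[ 0.5685 -0.0833  0.156 ]]
[[ 0.5223 -0.13    0.104 ]
 [ 0.6215 -0.1209  0.104 ]] [[ 0.5435 -0.1902  0.103 ]
 [ 0.6131 -0.1839  0.103 ]] 0.06191359143401421
[ 99. 100. 100. 105. 107. 102.  72.  41.  35.  34.  39.  44.  44.  43.
  44.  51.  89.  97.  98.  99.  98.  98.]
[218. 218. 219. 219. 211. 118.  47.  35.  43.  43.  43.  53. 112. 190.
 219. 220. 219. 210.]
```

>>> {"fn": "play_rows", "kwargs": {"deltas": [[85, [0, 2, 40], [0, 0, 0]], [85, [0, 2, 80], [-0.003, 0, 0]], [85, [0, 2, 115], [-0.004, 0, 0]], [85, [0, 2, 135], [-0.004, 0, 0]], [85, [0, 2, 141], [-0.004, 0, 0]], [85, [0, 2, 141], [-0.004, 0, 0]], [85, [0, 2, 141], [-0.004, 0, 0]]]}}

```text
clock: 10.92
tcp_pos: [0.5692, -0.0845, 0.1183]
orientation: [2.116, 2.32, 0.002]
contact_force: [-0.2, 0.7, 0.3]
grip_width: 0.0849
```

>>> {"fn": "play_rows", "kwargs": {"deltas": [[18, [0, 0, 0], [0, 0, 0]], [18, [0, 0, 0], [0, 0, 0]], [18, [0, 0, 0], [0, 0, 0]], [18, [0, 0, 0], [0, 0, 0]], [18, [0, 0, 0], [0, 0, 0]], [18, [0, 0, 0], [0, 0, 0]], [18, [0, 0, 0], [0, 0, 0]], [18, [0, 0, 0], [0, 0, 0]]], "squeeze": 80}}

```text
clock: 11.92
tcp_pos: [0.5691, -0.0845, 0.1186]
orientation: [2.116, 2.321, 0.003]
contact_force: [-2.5, -0.3, 6.2]
grip_width: 0.0251
```

Gripped at 25 mm. Pull.

>>> {"fn": "play_rows", "kwargs": {"deltas": [[18, [6, 0, 0], [0, 0, 0]], [18, [14, 0, 0], [0, 0, 0]], [18, [23, 0, 0], [0, 0, 0]], [18, [33, 0, 0], [0, 0, 0]], [18, [43, 0, 0], [0, 0, 0]], [18, [51, 0, 0], [0, 0, 0]], [18, [57, 0, 0], [0, 0, 0]], [18, [61, 0, 0], [0, 0, 0]]]}}

```text
clock: 12.92
tcp_pos: [0.5636, -0.0254, 0.1187]
orientation: [2.116, 2.318, 0.0]
contact_force: [2.0, -9.1, -0.0]
grip_width: 0.0253
```

>>> {"fn": "play_rows", "kwargs": {"deltas": [[18, [0, 0, 0], [0, 0, 0]], [18, [0, 0, 0], [0, 0, 0]]]}}

```text
clock: 13.18
tcp_pos: [0.5637, -0.0271, 0.1187]
orientation: [2.115, 2.315, -0.002]
contact_force: [1.7, -7.9, -2.0]
grip_width: 0.0249
```

```bash
python3 -c "
from h import *
togo(.5691-.0915*.0615,-.0845+.9958*.0615,.1186);wrist('w4')
p,d=r.grab_frame('top');cv2.imwrite('pics/t4.png',cv2.resize(p[160:260,310:440,::-1],None,fx=6,fy=6,interpolation=cv2.INTER_CUBIC));np.savez('t4.npz',p=p,d=d)
a=cv2.imread('pics/w4.png');b=cv2.imread('pics/t4.png')
cv2.imwrite('pics/m4.png',np.vstack([cv2.resize(a[150:400,100:460],(576,400)),cv2.resize(b,(576,200*2))])[:800]) if 0 else cv2.imwrite('pics/m4.png',np.hstack([cv2.resize(a[100:400,130:430],(400,400)),cv2.resize(b,(400,400))]))"
```

```text
t 13.175 tcp [ 0.5637 -0.0271  0.1187] w 0.0249 F [ 1.7 -7.9 -2. ]
shift mm [3.9 0.1 0.1] turn [ 0.0032  0.0052 -0.0018]
```

View pics/m4.png

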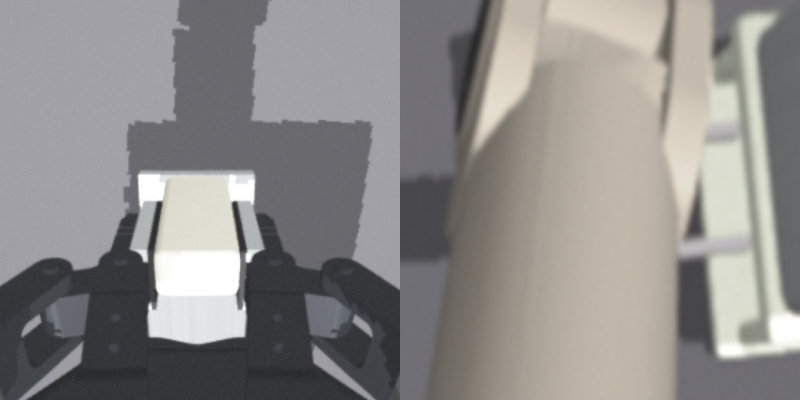

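Both wrist and top views have the crossbar hidden behind gripper and arm; the handle is held properly. By odometry it's 57.6 mm out, so I pull 4 mm more (plus the spring sag), then check with the scene camera.

>>> {"fn": "play_rows", "kwargs": {"deltas": [[18, [3, 0, 0], [0, 0, 0]], [18, [5, 0, 0], [0, 0, 0]], [18, [5.5, 0, 0], [0, 0, 0]], [18, [5.5, 0, 0], [0, 0, 0]], [18, [5.5, 0, 0], [0, 0, 0]], [18, [5.5, 0, 0], [0, 0, 0]]]}}

```text
clock: 14.02
tcp_pos: [0.5634, -0.0233, 0.1187]
orientation: [2.115, 2.312, -0.004]
contact_force: [3.2, -9.0, -0.9]
grip_width: 0.025
```

```bash
python3 -c "
from h import *
togo(.5691-.0915*.0615,-.0845+.9958*.0615,.1186)
p,d=r.grab_frame('scene');np.savez('s5.npz',p=p,d=d);cv2.imwrite('pics/s5.png',cv2.resize(p[110:210,160:290,::-1],None,fx=6,fy=6,interpolation=cv2.INTER_CUBIC))"
```

```text
t 14.025 tcp [ 0.5634 -0.0233  0.1187] w 0.025 F [ 3.2 -9.  -0.9]
shift mm [0.  0.1 0.1] turn [ 0.0037  0.0076 -0.0028]
```

View pics/s5.png

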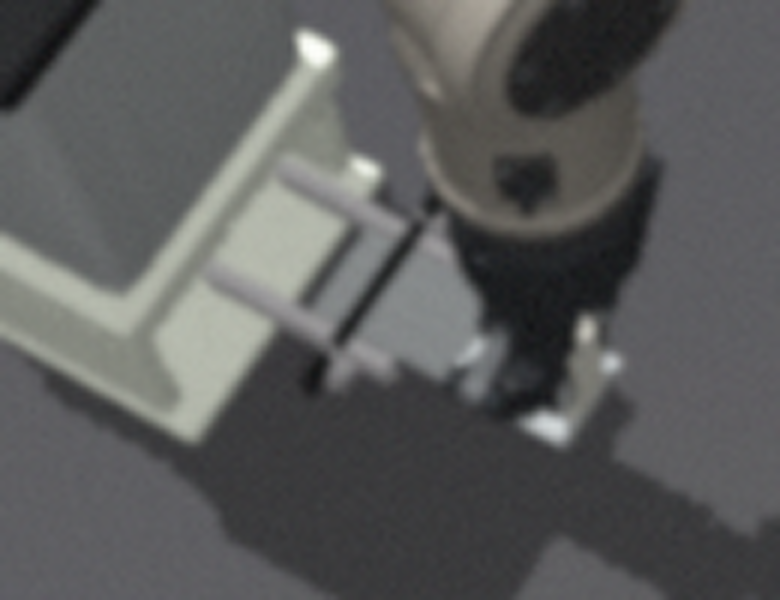

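The black bar at crop (335,345)–(420,235) runs in line with the near fin (315,378) and the far fin (435,208). I put a number on it.

```bash
python3 -c "
from h import *
np.set_printoptions(precision=4,suppress=True)
c=lambda a:np.array(a)/6+[160,110]-.4
p=np.load('s5.npz')['p'];g=cv2.resize(p[110:210,160:290].mean(2).astype(np.float32),None,fx=6,fy=6,interpolation=cv2.INTER_CUBIC)
F=[];
for y in range(210,392,10):
    x0=int(335-(y-345)*.773);s=g[y,x0-28:x0+29];w=np.clip(70-s,0,None)
    x=(w*np.arange(x0-28,x0+29)).sum()/w.sum() if w.sum() else np.nan
    P=ray('scene',c([[x,y]]),.103)[0];print(y,round(x),s.min().round(),P,'along pull mm',(1e3*(P@PULL)).round(1),'lat',(1e3*((P-[.5712,-.127,0])@LAT)).round(0))
M=np.array([.5716,-.1260,0]);print('marker pull mm',1e3*M@PULL)
"
```

```text
210 433 43.0 [ 0.5297 -0.1269  0.103 ] along pull mm -174.9 lat -41.0
220 456 46.0 [ 0.5277 -0.1153  0.103 ] along pull mm -163.1 lat -42.0
230 418 46.0 [ 0.5417 -0.1262  0.103 ] along pull mm -175.2 lat -29.0
240 408 47.0 [ 0.5482 -0.1266  0.103 ] along pull mm -176.2 lat -23.0
250 402 39.0 [ 0.5539 -0.1259  0.103 ] along pull mm -176.0 lat -17.0
260 394 42.0 [ 0.5599 -0.1256  0.103 ] along pull mm -176.3 lat -11.0
270 388 39.0 [ 0.5655 -0.1249  0.103 ] along pull mm -176.1 lat -6.0
280 381 42.0 [ 0.5713 -0.1245  0.103 ] along pull mm -176.2 lat 0.0
290 374 43.0 [ 0.577  -0.1238  0.103 ] along pull mm -176.0 lat 6.0
300 367 45.0 [ 0.5827 -0.1232  0.103 ] along pull mm -176.0 lat 12.0
310 360 41.0 [ 0.5885 -0.1229  0.103 ] along pull mm -176.2 lat 18.0
320 353 41.0 [ 0.5942 -0.1224  0.103 ] along pull mm -176.3 lat 23.0
330 346 39.0 [ 0.5997 -0.1216  0.103 ] along pull mm -176.0 lat 29.0
340 340 53.0 [ 0.6052 -0.1208  0.103 ] along pull mm -175.7 lat 34.0
350 308 58.0 [ 0.6173 -0.1294  0.103 ] along pull mm -185.4 lat 46.0
360 314 31.0 [ 0.6197 -0.1243  0.103 ] along pull mm -180.5 lat 49.0
370 310 22.0 [ 0.6245 -0.1227  0.103 ] along pull mm -179.4 lat 53.0
380 306 23.0 [ 0.6293 -0.1211  0.103 ] along pull mm -178.2 lat 58.0
390 304 31.0 [ 0.6337 -0.1189  0.103 ] along pull mm -176.4 lat 63.0
marker pull mm -177.7722
```

Bar at -176.1 mm along the pull axis against about -177 to -178 for the marker, and odometry of 61.5 mm against 61–62 wanted: on the mark within about 2 mm. Hold, commanding 1.6 mm ahead to offset the spring sag.

>>> {"fn": "play_rows", "kwargs": {"deltas": [[18, [1.6, 0, 0], [0, 0, 0]], [18, [1.6, 0, 0], [0, 0, 0]], [18, [1.6, 0, 0], [0, 0, 0]], [18, [1.6, 0, 0], [0, 0, 0]], [18, [1.6, 0, 0], [0, 0, 0]], [18, [1.6, 0, 0], [0, 0, 0]], [18, [1.6, 0, 0], [0, 0, 0]], [18, [1.6, 0, 0], [0, 0, 0]]]}}

```text
clock: 15.08
tcp_pos: [0.5634, -0.0233, 0.1187]
orientation: [2.115, 2.309, -0.006]
contact_force: [2.9, -9.8, -2.0]
grip_width: 0.0246
```

>>> {"fn": "play_rows", "kwargs": {"deltas": [[18, [1.6, 0, 0], [0, 0, 0]], [18, [1.6, 0, 0], [0, 0, 0]], [18, [1.6, 0, 0], [0, 0, 0]], [18, [1.6, 0, 0], [0, 0, 0]], [18, [1.6, 0, 0], [0, 0, 0]], [18, [1.6, 0, 0], [0, 0, 0]], [18, [1.6, 0, 0], [0, 0, 0]], [18, [1.6, 0, 0], [0, 0, 0]]]}}

```text
clock: 16.08
tcp_pos: [0.5634, -0.0234, 0.1187]
orientation: [2.115, 2.306, -0.008]
contact_force: [2.7, -9.5, -2.5]
grip_width: 0.0253
```

>>> {"fn": "play_rows", "kwargs": {"deltas": [[18, [1.6, 0, 0], [0, 0, 0]], [18, [1.6, 0, 0], [0, 0, 0]], [18, [1.6, 0, 0], [0, 0, 0]], [18, [1.6, 0, 0], [0, 0, 0]], [18, [1.6, 0, 0], [0, 0, 0]], [18, [1.6, 0, 0], [0, 0, 0]], [18, [1.6, 0, 0], [0, 0, 0]], [18, [1.6, 0, 0], [0, 0, 0]]]}}

```text
clock: 17.08
tcp_pos: [0.5634, -0.0235, 0.1187]
orientation: [2.115, 2.303, -0.01]
contact_force: [2.2, -9.1, -2.5]
grip_width: 0.025
```

>>> {"fn": "play_rows", "kwargs": {"deltas": [[18, [1.6, 0, 0], [0, 0, 0]], [18, [1.6, 0, 0], [0, 0, 0]], [18, [1.6, 0, 0], [0, 0, 0]], [18, [1.6, 0, 0], [0, 0, 0]], [18, [1.6, 0, 0], [0, 0, 0]], [18, [1.6, 0, 0], [0, 0, 0]], [18, [1.6, 0, 0], [0, 0, 0]], [18, [1.6, 0, 0], [0, 0, 0]]]}}

```text
clock: 18.08
tcp_pos: [0.5634, -0.0236, 0.1187]
orientation: [2.115, 2.301, -0.012]
contact_force: [2.3, -9.4, -1.2]
grip_width: 0.0253
```

```bash
python3 -c "
from h import *
togo(.5691-.0915*.0615,-.0845+.9958*.0615,.1186)
p,d=r.grab_frame('scene');q=np.load('s5.npz')['p']
a,b=[cv2.cvtColor(x[115:185,185:250],cv2.COLOR_RGB2GRAY).astype(np.float32) for x in(q,p)]
print('gate shift px',cv2.phaseCorrelate(a,b))
cv2.imwrite('pics/s6.png',cv2.resize(p[110:290,160:450,::-1],None,fx=2.7,fy=2.7))"
```

```text
t 18.075 tcp [ 0.5634 -0.0236  0.1187] w 0.0253 F [ 2.3 -9.4 -1.2]
shift mm [0.3 0.1 0.1] turn [ 0.0056  0.0174 -0.0073]
gate shift px ((0.22166289680299656, -0.06858298987983602), 0.950514351696144)
```

View pics/s6.png

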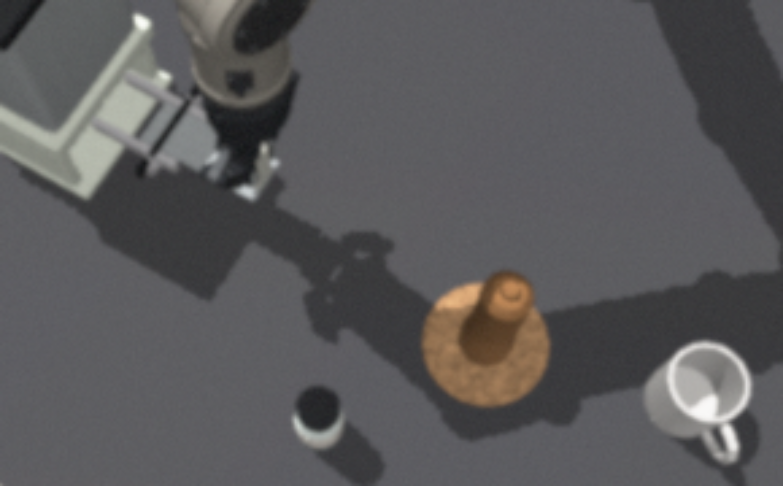

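The crossbar stays in line with the fins (near fin at (145,170)), the mill stands upright mid-trivet (487,345), and jar and mug are in place. The gate was held for over 4 s without drifting, so I hand in.

```bash
python3 -c "
from bench import r
r.hand_in()"
```

```text
the job is handed in; nothing more can be done
```

I moved the mill onto the trivet with the gate shut, pulled the gate out to the marker, held it there for over 4 s and handed in at about 18 s, still gripping it. `hand_in` reports no verdict, so success is judged only from my own checks.

- **Mill:** the last scene picture shows it upright near the middle of the trivet, released. I set it down within about 2 mm of the measured trivet centre, by arm position.
- **Gate:**
  - The arm pulled it 61.2 mm. Three image measurements of the needed travel gave 61.0 to 61.9 mm.
  - The scene camera put the crossbar about 1.7 mm to the gate's pulled-out side of the marker, inside the 6 mm limit.
  - The wrist force stayed at about 9 to 10 N with the handle held at 25 mm opening. Over the hold the arm sagged 0.3 mm.
- **Bystanders:** the jar and mug look untouched in the last picture. I did not check the bowl, which is hidden under the outlet.

**Less certain:** with the gripper in place, the wrist and top cameras could not see the crossbar. The scene camera's per-fin readings were blurred by shadow: the near fin read about -178 to -180 mm along the pull, the far fin about -175 mm. The two fins lie either side of the bar's reading of -176.1 mm. The tool also turned about 0.02 rad during the hold.

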